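Nip up the stage clamp down its deep port

ROBOT

A 6-joint arm with a two-finger parallel gripper is mounted at the origin on the work surface. World frame = base frame: x ahead of the robot, y to its left, z up, the work surface at z = 0. Lengths are in m, angles in rad, forces in N, time in s.
With the tool pointing down it reaches from about 0.375 to 0.9 m from the base axis. Payload 3.1 kg.
Tool frame: the origin (TCP) lies between the finger pads; the fingertips stand 8 mm ahead of it and the grasp point (between the pads) lies 11 mm behind it; z points along the fingers, y is the line along which they close (so a half turn about z gives the same grasp; the last joint's range is limited). The gripper opens to 87 mm and grips with 3 to 60 N. Pads are 19 mm wide; open, the fingers measure 117 mm over their backs; the gripper's body (75 mm by 190 mm) begins 51 mm behind the grasp point.
Start: joints at [-1.353, 0.527, 1.433, -0, 1.181, -0.178], TCP at [0.242, -0.576, 0.231] pointing down, gripper open.
Joint ranges: [-3.08, 3.08], [-0.75, 2.2], [0.22, 2.44], [-1.43, 4.57], [0, 2.65], [-2.85, 2.85]. Speed limits (rad/s): [2.79, 2.79, 3.14, 3.14, 3.14, 3.14].

INTERFACE

Orientations are given as a unit quaternion [x, y, z, w].
In Python, from rig import robot, vision, job gives the robot as it stands.
- The arm moves only by the shell command python3 -m handwheel 'ROWS' [OPENING] [FORCE]. ROWS is JSON, a list of rows, each a list of 4 numbers: the shift along the tool's x, y, z as a fraction of full scale, then the turn about the tool's z as a fraction of full scale. A call has 1 to 20 rows; each row is the pose to reach, as a shift and turn from the pose commanded when the call began, along the tool's axes at that moment, turning the shorter way round; what a row does not reach only later rows make up. Full scale, the value 1, is 300 mm for a shift and 2 pi rad for a turn. A row lasts 1/12 s, in which the tool goes at most 41.7 mm and 7.16 degrees, less where a joint would pass 70% of its speed; a pose out of reach is approached as far as the arm can. A call with a number of a shift or a turn outside -1 to 1 is refused whole. A call with a gripper value outside its range is refused whole. OPENING is the opening in per cent of the stroke, from 0 (shut) to 100 (fully open), set as the call begins (- or left out, the last holds). The fingers move at their own pace and stop on an object; FORCE is the grip in N (left out, the last holds). Time passes only in rows, so rows that repeat a pose let the fingers close. It gives the time, the measured TCP pose, the force, the opening and the grip force at its end, in the units of the state.
- robot.get_obs(): the state, without advancing time (a new reading comes with each control period).
- vision.camera(name): name is "side" or "top"; returns a dict with "frame" (400x640x3 uint8, red, green, blue), "K" (3x3 intrinsics, pixels), "cam_to_world" (4x4, takes a point from camera to world coordinates). Camera axes: x right, y down, z forward; pixel columns grow to the right and rows downward; lengths in m; the calibration is good to about 2 mm. A picture is of the moment at which its call begins. There is no depth.
- job.hand_in(): hands the job in; it is judged then, once.
Trained networks look in the newest picture that a camera, given by its name, has taken for a name from the list of things; names that differ only in an ending like _2 or _b are one class to them, and where a whole thing is asked for, a point or a joint stands for the part that bears it (a point fixed in the world has none). Each returns a list of dicts, best first, with "conf" (0 to 1); they miss things now and then, are a little off and sometimes report something else, mostly with a low value. They report only what shows in the picture. A call takes as long as a camera call. They do not tell look-alikes from the thing itself.
- vision.look_for(camera, label): "point" ([row, column] in pixels, amid what is visible of it).
- vision.outline_of(camera, label): "mask" (400x640 bool, what is visible of it) and "point" ([row, column] in pixels, amid what is visible of it).
The state is a dict: "time": time; "q": joint angles; "joint_velocities": joint speeds; "joint_torque": joint torques, N m; "position": TCP position; "tool_rot": TCP orientation; "ft_force": force on the tool from outside, world axes, zero at the start; "moment": the same for the moment, N m; "grip_width": finger opening in m; "grip_force": force on a finger pad.
Only numpy, scipy, OpenCV 4.12 (cv2) and the standard library are available. Lean on these libraries where they do the work, as an engineer would, in place of code of your own. Each camera call takes 0.05 s, during which the arm holds its last target. There are 200 camera calls.

TASK

Take the steel T-key from its stand, lower it down the deep square port of the dark stage base until its socket drops fully over the square stem at the bottom, and turn it clockwise (seen from above) until you feel the clamp bite; from there tighten it about ten degrees more and stop - do not overtighten. Let go and leave the key standing upright on the stem. Do not disturb the microscope objective or the micropositioner on the bench.

Things in the scene. Friction and masses are not known exactly. Their poses are not given: they have to be found in the camera images.
- key_bar (a point): Centre of the cross bar of the T-key, bare steel, 0.35 kg, rigid. x runs along the bar, z up the shank. Bar 90 long (x), 16 wide (y), 22 high; below it a 12 dia shank and a square socket, 20.5 x 20.5 outside, mouth 160 below this point. Fully down on the stem this point is 60 above the port's mouth (170 above the bench).
- key: The same T-key: origin at the centre of its socket's open mouth, axes as key_bar. The square hole is 14.5 x 14.5 (sides along x and y), 45 deep. At the start the key stands upright and loose in its stand.
- stand: Grey plastic key stand, fixed: 70 x 70, 50 high, on a foot 100 x 100. Origin under its centre. The key's end stands in its 23 x 23 pocket, 44 deep: lift the key straight up 50 or more to free it. The stand may be left or right of the stage base.
- port (a point): Centre of the port's mouth on top of the dark steel stage base (fixed), 110 above the bench; x, y along the base's sides, z up. Block: -70 to +90 in x, -80 to +80 in y of this point. A bright collar 3 high rings the mouth; a rail 12 high lies at x = 44 to 80. The port is 36 x 36, sides along x and y, straight down, 100 deep.
- port_floor (a point): Centre of the port's floor, 100 below its mouth. Here stands the brass stem, 12 x 12, flats to 26 above the floor, then a round centring nose, 13 dia, coned, to 40. Its flats start up to 0.5 rad either way from the port's sides (not told: feel for it). The socket drops on if within about 0.15 rad; if not, the key stops about 26 high: lift a little, turn it, try again.
- clamp (a joint): Hidden clamp: rad of stem turn past the bite, 0 = loose. Clockwise from above, the socket has up to 0.25 rad play each way, then the stem runs free (0.04 N m drag) for an unknown 0.3 to 0.7 rad, then bites: it holds still below 0.32 N m, above that it turns on, stiffening 0.6 N m per rad, and stays where left. Over 0.4 is overtight.
- objective_mid (a point): Microscope objective, a loose dark metal turned piece, 34 dia, 54 high, standing on the bench; point at its centre, half-way up.
- positioner_mid (a point): Micropositioner, a loose dark block 60 x 45 on the bench, 68 high with its metal knobs and a thin probe arm to 76 ahead of its centre in x; point on its axis 34 above the bench.
Not all that is in view belongs to the job. Leave any orange, red or turquoise look-alike of the key alone.

How it is judged:
On the way, in this order (a step that is already met when the one before it is completed fails the run):
1. the key's socket is fully down over the stem (bar centre less than 180 mm above the bench, within 30 mm of the port's axis) before the clamp has been moved (height (world z) of key_bar below 0.18 m and horizontal distance between key_bar and port below 0.03 m and value of joint clamp below 0.02 rad), for 0.2 s.
2. the clamp is nipped up (more than 0.04 rad) (value of joint clamp above 0.04 rad), for 0.2 s.
At the end, for the whole second after the job is handed in: The clamp has been tightened past its bite by 0.04 to 0.4 rad (2 to 23 degrees) and stays there; the key is at rest, upright within 0.2 rad, fully down on the stem (bar centre less than 180 mm above the bench and within 30 mm of the port's axis) (value of joint clamp between 0.04 and 0.4 rad and height (world z) of key_bar below 0.18 m and horizontal distance between key_bar and port below 0.03 m and angle between key_bar's own z axis and vertical below 0.2 rad and linear speed of key below 0.03 m/s); the robot touches nothing.
It fails at once if the clamp is overtightened (more than 0.4 rad past its bite) (value of joint clamp above 0.4 rad).
It fails at once if the objective is moved more than 25 mm or tipped (distance of objective_mid from where it was at the start of the episode above 0.025 m or angle between objective_mid's own z axis and vertical above 0.5 rad).
It fails at once if the micropositioner is moved more than 25 mm or tipped (distance of positioner_mid from where it was at the start of the episode above 0.025 m or angle between positioner_mid's own z axis and vertical above 0.5 rad).
It also fails if it takes over 61 s, if anything falls off the work surface, if the arm or the gripper's body presses on something with over 40 N, if the wrist force passes 120 N, or if a joint passes its speed limit or range.

## Working session

There is one attempt and no reset: what is moved stays moved. The work goes in short steps, Python scripts to look and compute and a shell command to move; the robot and the scene stay as the last step left them, time stands still between calls to the robot, and variables do not carry over. Pictures are saved under pics/ and viewed, at most 10 in all, crops included, and the job is handed in when it is done.

```bash
mkdir -p pics; ls
python3 - <<'E'
from rig import robot, vision, job
import cv2,numpy as np
for n in("top","side"):
    c=vision.camera(n);cv2.imwrite(f"pics/{n}0.png",c["frame"][:,:,::-1])
    print(n,c["K"].tolist(),np.round(c["cam_to_world"],4).tolist())
    for l in("key_bar","key","stand","port","objective_mid","positioner_mid"):
        print(l,[(np.round(d["point"]).tolist(),round(d["conf"],2)) for d in vision.look_for(n,l)])
print(robot.get_obs())
E
```

```text
pics
top [[400.9044310182395, 0.0, 323.28505136145714], [0.0, 400.9044310182395, 196.90460113187757], [0.0, 0.0, 1.0]] [[0.0185, -0.9981, 0.058, 0.3734], [-0.9998, -0.0185, 0.0006, -0.0884], [0.0004, -0.058, -0.9983, 1.2814], [0.0, 0.0, 0.0, 1.0]]
key_bar [([161.0, 384.0], 0.75), ([177.0, 444.0], 0.7), ([245.0, 384.0], 0.58), ([212.0, 409.0], 0.5)]
key [([211.0, 407.0], 0.72), ([175.0, 442.0], 0.62), ([242.0, 382.0], 0.55), ([163.0, 385.0], 0.52)]
stand [([171.0, 372.0], 0.62)]
port [([151.0, 277.0], 0.66)]
objective_mid [([206.0, 260.0], 0.5)]
positioner_mid [([216.0, 342.0], 0.58)]
side [[390.65873485407536, 0.0, 320.7967245109019], [0.0, 390.65873485407536, 198.31475381097286], [0.0, 0.0, 1.0]] [[-0.7332, -0.4113, 0.5415, -0.113], [-0.6799, 0.4346, -0.5906, 0.5253], [0.0076, -0.8013, -0.5983, 0.7529], [0.0, 0.0, 0.0, 1.0]]
key_bar [([154.0, 336.0], 0.66)]
key [([154.0, 336.0], 0.56), ([176.0, 408.0], 0.51)]
stand [([191.0, 328.0], 0.85)]
port [([224.0, 252.0], 0.67)]
objective_mid [([276.0, 279.0], 0.49)]
positioner_mid []
{'time': 0.7, 'q': array([-1.35249829e+00,  5.27468098e-01,  1.43271458e+00,  1.95407601e-05,
        1.18139398e+00, -1.78497408e-01]), 'joint_velocities': array([ 2.77178014e-03, -4.72679140e-04,  2.78016909e-04, -6.38182889e-05,
       -9.32608857e-05, -1.22919795e-04]), 'joint_torque': array([-2.62696949e-04, -4.39867079e+01, -1.76952159e+01,  6.33132225e-02,
        5.04453387e-02, -2.51029201e-05]), 'position': array([ 0.24156836, -0.57639973,  0.23056337]), 'tool_rot': array([9.80384374e-01, 1.97095104e-01, 9.19632964e-06, 7.81685500e-06]), 'ft_force': array([ 0.05235849, -0.32534377,  0.10770222]), 'moment': array([-0.01707652,  0.054475  ,  0.01593152]), 'grip_force': 0.0, 'grip_width': 0.08677976789396671}
```

View pics/top0.png

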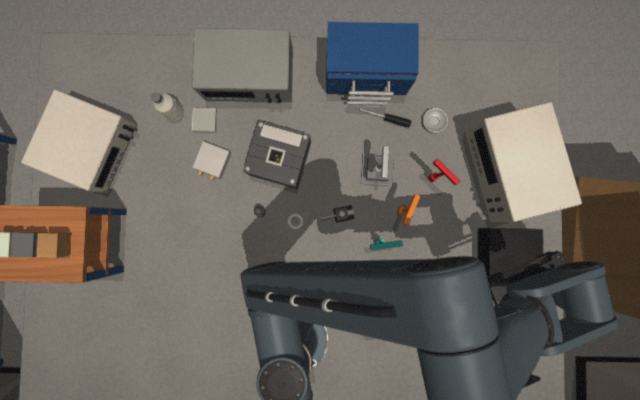

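View pics/side0.png

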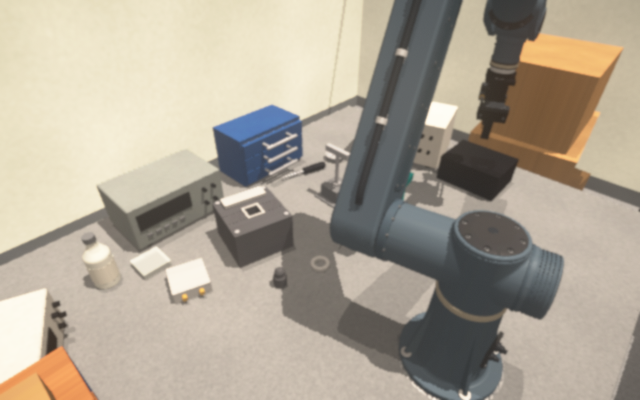

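The top view shows the grey key in its stand at about (row 161, col 384), with its bar along image rows (world x). The port is at (156, 276), the objective at (210, 259) and the positioner at (213, 343). The orange, red and turquoise keys are decoys. Next I'll zoom in and measure.

```bash
cat > h.py <<'E'
import numpy as np,cv2
from rig import robot,vision,job
def ray(c,rc,z):
    K=c["K"];T=c["cam_to_world"]
    d=T[:3,:3]@np.linalg.solve(K,[rc[1],rc[0],1.]);o=T[:3,3]
    return o+d*(z-o[2])/d[2]
def proj(c,p):
    T=c["cam_to_world"];q=c["K"]@(T[:3,:3].T@(np.array(p)-T[:3,3]));return q[1]/q[2],q[0]/q[2]
def rect(m):
    n,l,s,_=cv2.connectedComponentsWithStats(m.astype(np.uint8));m=(l==1+np.argmax(s[1:,4]))
    return cv2.minAreaRect(np.argwhere(m).astype(np.float32)) # (row,col)
E
python3 - <<'E'
from h import *
c=vision.camera("top");f=c["frame"]
a=cv2.resize(f[110:200,235:435][:,:,::-1],None,fx=4,fy=4,interpolation=cv2.INTER_CUBIC);cv2.imwrite("pics/z.png",a)
for l,z in(("key_bar",.177),("key",.17),("stand",.05),("port",.11),("objective_mid",.05),("positioner_mid",.05)):
    for d in vision.outline_of("top",l):
        if d["mask"].any(): print(l,round(d["conf"],2),np.round(d["point"]),np.round(ray(c,d["point"],z),3),[np.round(x,1) for x in rect(d["mask"])])
E
```

```text
key_bar 0.77 [177. 443.] [ 0.498 -0.417  0.177] [array([176.8, 442.2]), array([31.9, 21. ]), np.float64(48.6)]
key_bar 0.66 [211. 409.] [ 0.403 -0.324  0.177] [array([206.6, 407.2]), array([16.1, 30.4]), np.float64(63.4)]
key_bar 0.59 [164. 383.] [ 0.533 -0.251  0.177] [array([161.4, 382. ]), array([11.6, 31.2]), np.float64(86.4)]
key_bar 0.51 [246. 384.] [ 0.306 -0.255  0.177] [array([242.5, 385.3]), array([10.5, 31.5]), np.float64(7.1)]
key 0.78 [208. 406.] [ 0.412 -0.319  0.17 ] [array([207.2, 406.5]), array([16.2, 32.3]), np.float64(67.6)]
key 0.76 [165. 385.] [ 0.531 -0.258  0.17 ] [array([161.4, 382.1]), array([11.8, 31.3]), np.float64(86.2)]
key 0.7 [172. 444.] [ 0.512 -0.424  0.17 ] [array([173.2, 445.3]), array([28.9, 20.9]), np.float64(72.6)]
key 0.53 [244. 383.] [ 0.311 -0.254  0.17 ] [array([242.3, 385.6]), array([10.5, 32.2]), np.float64(7.8)]
stand 0.85 [170. 373.] [ 0.53 -0.24  0.05] [array([168.7, 376.5]), array([32. , 31.7]), np.float64(86.2)]
port 0.57 [153. 278.] [0.57  0.047 0.11 ] [array([153.7, 277.6]), array([58.2, 56.7]), np.float64(72.8)]
port 0.21 [162. 387.] [ 0.548 -0.272  0.11 ] [array([161.2, 382.7]), array([12.4, 31.5]), np.float64(81.9)]
objective_mid 0.67 [207. 260.] [0.411 0.108 0.05 ] [array([210. , 259.5]), array([11., 10.]), np.float64(90.0)]
positioner_mid 0.53 [216. 344.] [ 0.388 -0.151  0.05 ] [array([212.8, 343.7]), array([14.6, 20.4]), np.float64(12.5)]
```

View pics/z.png

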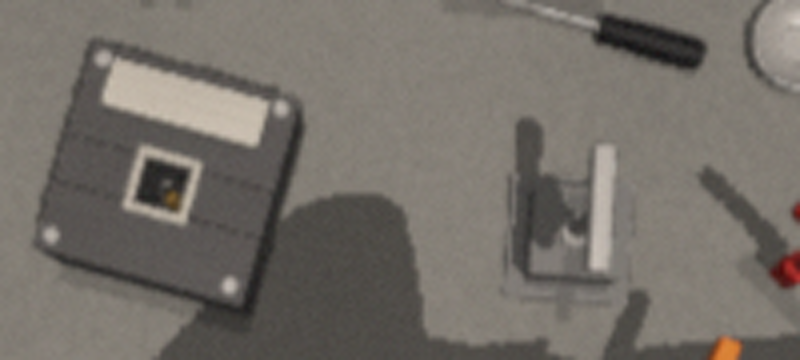

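The zoom shows the bar top at crop (601, 207) and the collar centre at crop (162, 184). The base is yawed about -0.27 rad, with the bright rail on its +x side. I'll refine these to subpixel.

Run:
```python
from h import *
c=vision.camera("top")
def cr(x,y): return (110+(y+.5)/4-.5,235+(x+.5)/4-.5)
a=cv2.imread("pics/z.png");g=cv2.cvtColor(a,cv2.COLOR_BGR2GRAY)
def fit(x0,x1,y0,y1,z,thr):
    m=np.zeros_like(g);m[y0:y1,x0:x1]=(g[y0:y1,x0:x1]>thr)
    n,l,s,_=cv2.connectedComponentsWithStats(m);k=1+np.argmax(s[1:,4])
    pts=np.argwhere(l==k)
    w=np.array([ray(c,cr(x,y),z)[:2] for y,x in pts])
    (cx,cy),sz,an=cv2.minAreaRect((w*1000).astype(np.float32));print(thr,np.round((cx,cy),1),np.round(sz,1),round(an,1),np.round(np.deg2rad(an),3))
for t in(150,160,170):
    fit(560,640,120,300,.177,t);fit(105,220,130,240,.113,t);fit(95,275,50,155,.122,t)
c2=vision.camera("side");print(proj(c2,[.535,-.26,.177]),proj(c2,[.565,.05,.113]))
```

```text
150 [ 539.5 -258. ] [13.8 87.1] 87.1 1.521
150 [559.7  55.8] [47.4 47.8] 75.2 1.313
150 [619.5  39.7] [118.5  34.9] 75.2 1.312
160 [ 539.2 -257.9] [12.4 85. ] 87.2 1.522
160 [559.8  55.8] [46.1 46.5] 75.1 1.311
160 [619.5  39.6] [117.5  34. ] 75.2 1.312
170 [ 538.9 -257.6] [10.9 82.9] 87.7 1.531
170 [546.5  37.9] [ 8.2 29.6] 60.3 1.052
170 [619.5  39.5] [116.7  32.6] 75.2 1.312
(np.float64(149.01261454633593), np.float64(339.1481345380446)) (np.float64(208.68496746408658), np.float64(253.02087357361563))
```

```bash
cat >> h.py <<'E'
def to(p,yaw):
    o=robot.get_obs();x,y=o["tool_rot"][:2];q=o["tool_rot"]
    from scipy.spatial.transform import Rotation as R
    r=R.from_quat(q);M=r.as_matrix();y0=np.arctan2(M[1,0],M[0,0])
    d=M.T@(np.array(p)-o["position"])/.3
    t=-(yaw-y0);t=(t+np.pi)%(2*np.pi)-np.pi
    print("t",round(o["time"],2),"yaw",round(y0,3),"row",np.round(d,4),round(t/(2*np.pi),4),"q6",round(o["q"][5],3))
E
python3 - <<'E'
from h import *
to([.39,-.44,.29],1.7);to([.539,-.258,.29],3.09)
E
```

```text
t 1.15 yaw 0.397 row [ 0.6321 -0.2281 -0.1982] -0.2074 q6 -0.178
t 1.15 yaw 0.397 row [ 1.3246 -0.5957 -0.1981] -0.4286 q6 -0.178
```

```bash
python3 -m handwheel '[[0,0,-0.2,-0.02],[0,0,-0.2,-0.04],[0.63,-0.23,-0.2,-0.207],[0.63,-0.23,-0.2,-0.207],[0.63,-0.23,-0.2,-0.207],[0.63,-0.23,-0.2,-0.207],[0.63,-0.23,-0.2,-0.207],[0.63,-0.23,-0.2,-0.207],[0.63,-0.23,-0.2,-0.207],[0.63,-0.23,-0.2,-0.207],[0.63,-0.23,-0.2,-0.207],[0.63,-0.23,-0.2,-0.207]]' 60 20; python3 -c "
from h import *
to([.539,-.258,.25],3.09)"
```

```text
time: 2.15
position: [0.3894, -0.4395, 0.2906]
tool_rot: [0.66, 0.751, -0.0, -0.0]
ft_force: [-0.3, -0.4, 0.7]
grip_width: 0.0524
grip_force: 0.0
t 2.15 yaw 1.699 row [0.5364 0.5718 0.1353] -0.2214 q6 -1.164
```

```bash
python3 -m handwheel '[[0.536,0.572,0.13,-0.2214],[0.536,0.572,0.13,-0.2214],[0.536,0.572,0.13,-0.2214],[0.536,0.572,0.13,-0.2214],[0.536,0.572,0.13,-0.2214],[0.536,0.572,0.13,-0.2214],[0.536,0.572,0.13,-0.2214],[0.536,0.572,0.13,-0.2214],[0.536,0.572,0.13,-0.2214],[0.536,0.572,0.13,-0.2214],[0.536,0.572,0.13,-0.2214],[0.536,0.572,0.13,-0.2214],[0.536,0.572,0.13,-0.2214]]'
python3 - <<'E'
from h import *
to([.539,-.258,.155],3.09)
t=vision.camera("top")["frame"][110:250,300:460];s=vision.camera("side")["frame"][90:230,260:420]
cv2.imwrite("pics/a.png",cv2.resize(np.hstack([t,s])[:,:,::-1],None,fx=2.5,fy=2.5,interpolation=cv2.INTER_CUBIC))
E
```

```text
time: 3.23
position: [0.5391, -0.2586, 0.2516]
tool_rot: [0.028, 1.0, 0.0, 0.0]
ft_force: [-0.6, 0.5, 0.9]
grip_width: 0.0523
grip_force: 0.0
t 3.23 yaw 3.085 row [0.0005 0.002  0.3218] -0.0008 q6 -2.148
```

View pics/a.png

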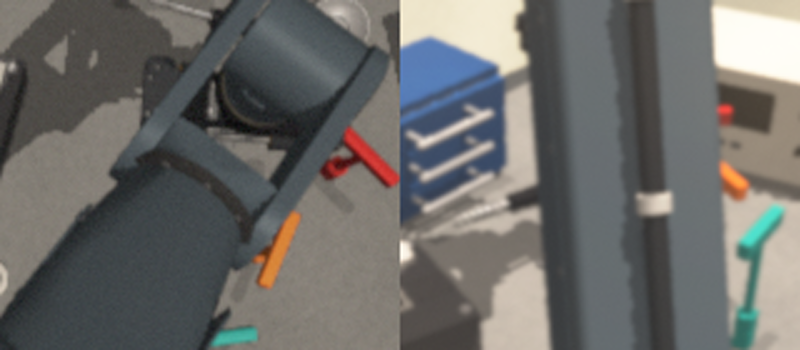

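The arm hides the key in both views and the decoys are clear of the gripper. I'll descend and grip.

```bash
python3 -m handwheel '[[0,0.002,0.08,0],[0,0.002,0.16,0],[0,0.002,0.24,0],[0,0.002,0.32,0],[0,0.002,0.32,0]]' 60 20;  python3 -m handwheel '[[0,0,0,0],[0,0,0,0],[0,0,0,0],[0,0,0,0],[0,0,0,0],[0,0,0,0],[0,0,0,0],[0,0,0,0]]' 0 40
```

```text
time: 3.75
position: [0.5363, -0.2561, 0.1511]
tool_rot: [0.028, 1.0, 0.003, -0.004]
ft_force: [-0.4, 0.5, -0.5]
grip_width: 0.0523
grip_force: 0.0
time: 4.42
position: [0.5395, -0.2581, 0.1562]
tool_rot: [0.027, 1.0, -0.0, 0.001]
ft_force: [-0.1, 0.4, 1.9]
grip_width: 0.0158
grip_force: 40.0
```

```bash
python3 -m handwheel '[[0,0,-0.05,0],[0,0,-0.12,0],[0,0,-0.19,0],[0,0,-0.26,0],[0,0,-0.36,0],[0,0,-0.46,0],[0,0,-0.56,0],[0,0,-0.56,0],[0,0,-0.56,0],[0,0,-0.56,0]]'
python3 - <<'E'
from h import *
to([.50,-.09,.325],2.95)
to([.5598,.0558,.325],2.88)
for n in("top","side"):
    c=vision.camera(n)
    print([(np.round(d["point"]),d["conf"]) for d in vision.look_for(n,"key")])
    print(n,proj(c,[.5395,-.258,.18]))
    cv2.imwrite(f"pics/b{n}.png",c["frame"][:,:,::-1])
E
```

```text
time: 5.25
position: [0.5379, -0.257, 0.3214]
tool_rot: [0.027, 1.0, 0.001, -0.002]
ft_force: [0.5, 0.5, -4.2]
grip_width: 0.0158
grip_force: 40.0
t 5.25 yaw 3.088 row [ 0.1558  0.5493 -0.01  ] 0.022 q6 -2.151
t 5.25 yaw 3.088 row [-0.0174  1.0452 -0.0095] 0.0332 q6 -2.151
[(array([174., 446.]), 0.75), (array([166., 399.]), 0.59), (array([215., 408.]), 0.55)]
top (np.float64(161.22143803343198), np.float64(385.50073595101463))
[(array([196., 401.]), 0.79), (array([167., 395.]), 0.53)]
side (np.float64(147.84826807108664), np.float64(337.59337801521764))
```

View pics/bside.png

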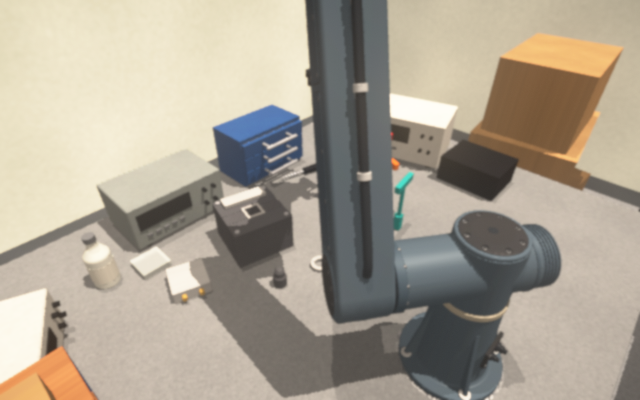

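The wrist force dropped by about 4 N, which matches the key's weight, so it is in hand. I'll carry it to the port.

```bash
python3 -m handwheel '[[0,0.1,-0.01,0.005],[0,0.2,-0.01,0.01],[0,0.3,-0.01,0.015],[0,0.4,-0.01,0.02],[0,0.5,-0.01,0.025],[0,0.6,-0.01,0.03],[-0.005,0.7,-0.01,0.033],[-0.01,0.77,-0.01,0.033],[-0.013,0.8,-0.01,0.033],[-0.013,0.8,-0.01,0.033],[-0.013,0.8,-0.01,0.033]]' 0 60; python3 -c "
from h import *
to([.5598,.0558,.325],2.88)"
```

```text
time: 6.37
position: [0.5557, -0.0189, 0.3259]
tool_rot: [0.129, 0.992, -0.001, -0.0]
ft_force: [-1.0, -1.0, -2.7]
grip_width: 0.0154
grip_force: 60.0
t 6.37 yaw 2.882 row [0.0506 0.2442 0.0029] 0.0003 q6 -1.545
```

Run:
```python
from h import *
c=vision.camera("side")
cv2.imwrite("pics/d.png",cv2.resize(c["frame"][60:260,180:420][:,:,::-1],None,fx=3,fy=3,interpolation=cv2.INTER_CUBIC))
```

```text
(no output)
```

View pics/d.png

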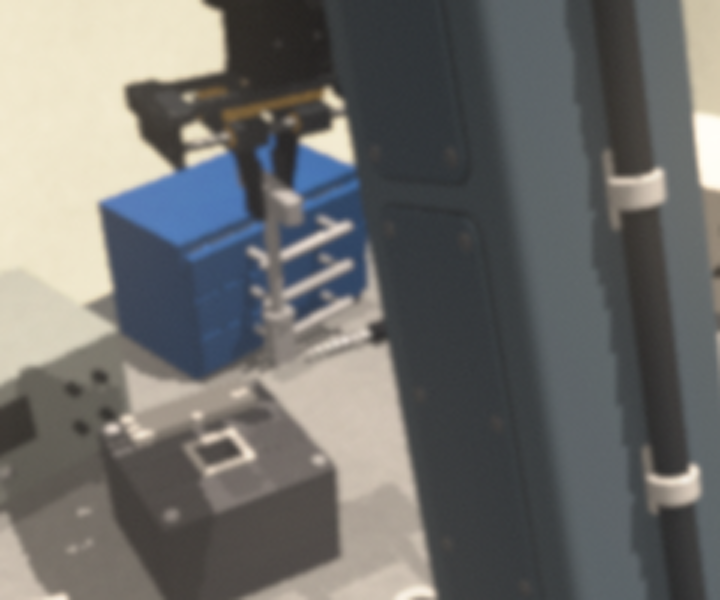

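The key hangs upright in the grip, with its socket mouth near crop (282, 360) and the collar at (222, 452). I'll compare that with the predicted projection.

Run:
```python
from h import *
c=vision.camera("side")
for p in([.5557,-.0189,.177],[.5557,-.0189,.24],[.5557,-.0189,.20],[.5598,.0558,.113]):
    r,k=proj(c,p);print(p,round((k-180)*3),round((r-60)*3))
for s in(-18,18):
  for t in (-18,18):
    a=-.26;p=[.5598+(s*np.cos(a)-t*np.sin(a))/1e3,.0558+(s*np.sin(a)+t*np.cos(a))/1e3,.113];r,k=proj(c,p);print("mouth",round((k-180)*3),round((r-60)*3))
```

```text
[0.5557, -0.0189, 0.177] 280 358
[0.5557, -0.0189, 0.24] 275 296
[0.5557, -0.0189, 0.2] 279 336
[0.5598, 0.0558, 0.113] 218 452
mouth 245 456
mouth 207 470
mouth 228 434
mouth 190 447
```

The projections agree to about 1 px. Next I'll move over the port, then lower to just above the nose.

```bash
python3 -m handwheel '[[0.03,0.12,0,0],[0.05,0.2,0,0],[0.05,0.242,0,0],[0.05,0.242,0,0],[0.05,0.242,0,0],[0.05,0.242,0,0]]'; python3 -c "
from h import *
to([.559,.055,.206],2.88)"
```

```text
time: 6.97
position: [0.5602, 0.054, 0.3265]
tool_rot: [0.13, 0.991, -0.001, 0.0]
ft_force: [0.2, -0.2, -3.3]
grip_width: 0.0156
grip_force: 60.0
t 6.97 yaw 2.88 row [0.0049 0.0028 0.4015] 0.0 q6 -1.411
```

```bash
python3 -m handwheel '[[0.004,0.003,0.05,0],[0.004,0.003,0.12,0],[0.004,0.003,0.19,0],[0.004,0.003,0.26,0],[0.004,0.003,0.32,0],[0.004,0.003,0.37,0],[0.004,0.003,0.4,0],[0.004,0.003,0.4,0],[0.004,0.003,0.4,0],[0.004,0.003,0.4,0]]'; python3 -c "
from h import *
to([.559,.055,.188],2.88)"
```

```text
time: 7.8
position: [0.5601, 0.0561, 0.2076]
tool_rot: [0.13, 0.991, -0.0, 0.001]
ft_force: [0.2, -0.1, -3.4]
grip_width: 0.0154
grip_force: 60.0
t 7.8 yaw 2.881 row [ 0.0026 -0.0044  0.0652] 0.0001 q6 -1.408
```

```bash
python3 -m handwheel '[[0,0,0.015,0],[0,0,0.03,0],[0,0,0.03,0],[0,0,0.03,0]]';python3 -m handwheel '[[0,0,0.01,0],[0,0,0.02,0],[0,0,0.03,0],[0,0,0.03,0],[0,0,0.03,0]]'; python3 -c "
from h import *
to([.559,.055,.188],2.88)"
```

```text
time: 8.13
position: [0.5588, 0.0568, 0.1974]
tool_rot: [0.13, 0.992, -0.0, -0.0]
ft_force: [0.0, -0.6, -2.9]
grip_width: 0.0154
grip_force: 60.0
time: 8.55
position: [0.5592, 0.0566, 0.1883]
tool_rot: [0.13, 0.992, -0.0, 0.0]
ft_force: [0.5, -1.3, -3.6]
grip_width: 0.0151
grip_force: 60.0
t 8.55 yaw 2.881 row [-0.0007 -0.0053  0.0009] 0.0002 q6 -1.408
```

```bash
python3 -m handwheel '[[0,-0.002,0.008,0],[0,-0.003,0.016,0],[0,-0.003,0.024,0],[0,-0.003,0.024,0],[0,-0.003,0.024,0]]'; python3 -c "
from h import *
o=robot.get_obs();print(o['ft_force'],o['moment'])"
```

```text
time: 8.97
position: [0.5591, 0.0557, 0.1812]
tool_rot: [0.13, 0.992, -0.0, 0.0]
ft_force: [1.1, -1.3, -3.9]
grip_width: 0.0152
grip_force: 60.0
[ 1.14924    -1.27247888 -3.88508311] [-0.0764408  -0.44060255 -0.04567149]
```

```bash
python3 -m handwheel '[[0,0,0.008,0],[0,0,0.016,0],[0,0,0.024,0],[0,0,0.024,0]]'; python3 -m handwheel '[[0,0,0.008,0],[0,0,0.016,0],[0,0,0.016,0],[0,0,0.016,0]]'; python3 -c "
from h import *
o=robot.get_obs();print(o['ft_force'],o['moment'])"
```

```text
time: 9.3
position: [0.5592, 0.0558, 0.1742]
tool_rot: [0.13, 0.992, -0.0, 0.0]
ft_force: [1.6, -0.7, 0.8]
grip_width: 0.0152
grip_force: 60.0
time: 9.63
position: [0.559, 0.0558, 0.1691]
tool_rot: [0.13, 0.992, -0.0, 0.0]
ft_force: [1.2, -1.5, 0.2]
grip_width: 0.0157
grip_force: 60.0
[ 1.24559873 -1.54004224  0.24046677] [-0.1684118  -0.55564165 -0.03438892]
```

```bash
python3 -m handwheel '[[0,0,0.01,0],[0,0,0.02,0],[0,0,0.02,0],[0,0,0.02,0]]'; python3 -m handwheel '[[0,0,0.01,0],[0,0,0.014,0],[0,0,0.014,0],[0,0,0.014,0]]'
python3 - <<'E'
from h import *
o=robot.get_obs();print(o['ft_force'],o['moment'],o['position'])
c=vision.camera("side")
cv2.imwrite("pics/e.png",cv2.resize(c["frame"][100:260,180:340][:,:,::-1],None,fx=3.5,fy=3.5,interpolation=cv2.INTER_CUBIC))
E
```

```text
time: 9.97
position: [0.5588, 0.0558, 0.1628]
tool_rot: [0.13, 0.992, -0.0, -0.0]
ft_force: [2.3, -1.7, -1.9]
grip_width: 0.015
grip_force: 60.0
time: 10.3
position: [0.5596, 0.0557, 0.1602]
tool_rot: [0.13, 0.992, -0.0, 0.001]
ft_force: [1.3, -1.6, 6.8]
grip_width: 0.0154
grip_force: 60.0
[ 1.34127332 -1.64631954  6.77776107] [-0.25205946 -0.33080099 -0.00717169] [0.55955972 0.05574101 0.16022556]
```

View pics/e.png

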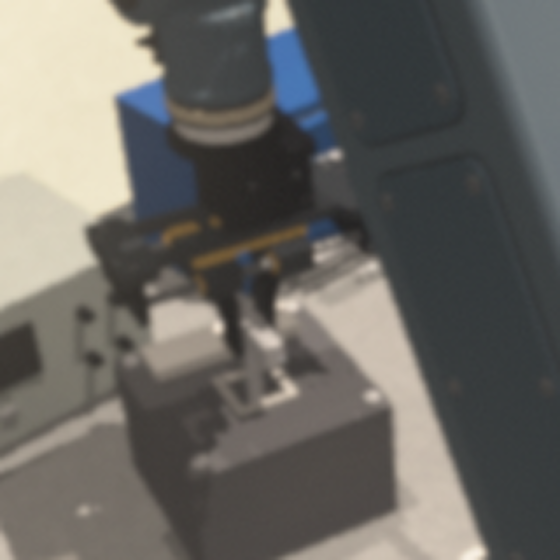

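The key is fully seated: it touched bottom at TCP z 0.160, right where expected. I'll ease off 1 mm and turn clockwise (+turn), watching the moment.

```bash
cat > s.py <<'E'
from h import *
m=[]
o=robot.get_obs()
from scipy.spatial.transform import Rotation as R
M=R.from_quat(o["tool_rot"]).as_matrix()
print("t %.2f yaw %.4f"%(o["time"],np.arctan2(M[1,0],M[0,0])),np.round(o["ft_force"],1),"M",np.round(o["moment"],3),np.round(o["position"],4),"q6 %.3f"%o["q"][5])
E
python3 -m handwheel '[[0,0,-0.003,0],[0,0,-0.003,0],[0,0,-0.003,0],[0,0,-0.003,0]]' >/dev/null; python3 s.py
python3 -m handwheel '[[0,0,0,0.01],[0,0,0,0.02],[0,0,0,0.02],[0,0,0,0.02]]' >/dev/null; python3 s.py
python3 -m handwheel '[[0,0,0,0.01],[0,0,0,0.02],[0,0,0,0.02],[0,0,0,0.02]]' >/dev/null; python3 s.py
```

```text
t 10.68 yaw 2.8812 [ 0.9 -0.4  3.8] M [-0.278 -0.563 -0.051] [0.5592 0.0558 0.1603] q6 -1.410
t 11.02 yaw 2.7572 [ 1.8 -0.2  4.6] M [-0.237 -0.427 -0.018] [0.559  0.0558 0.1603] q6 -1.286
t 11.35 yaw 2.6325 [ 1.2 -1.5  5.5] M [-0.262 -0.362 -0.039] [0.5589 0.0559 0.1603] q6 -1.161
```

```bash
python3 -m handwheel '[[0,0,0,0.016],[0,0,0,0.016],[0,0,0,0.016],[0,0,0,0.016]]' >/dev/null; python3 s.py
python3 -m handwheel '[[0,0,0,0.016],[0,0,0,0.016],[0,0,0,0.016],[0,0,0,0.016]]' >/dev/null; python3 s.py
```

```text
t 11.68 yaw 2.5320 [ 0.7 -1.4  4.5] M [-0.216 -0.351 -0.032] [0.5588 0.0559 0.1602] q6 -1.061
t 12.02 yaw 2.4324 [ 1.2 -1.   5.3] M [-0.238 -0.377 -0.049] [0.5589 0.0559 0.1603] q6 -0.961
```

```bash
python3 -m handwheel '[[0,0,0,0.016],[0,0,0,0.016],[0,0,0,0.016],[0,0,0,0.016]]' >/dev/null; python3 s.py
python3 -m handwheel '[[0,0,0,0.016],[0,0,0,0.016],[0,0,0,0.016],[0,0,0,0.016]]' >/dev/null; python3 s.py
```

```text
t 12.35 yaw 2.3328 [ 1.2 -0.1  5. ] M [-0.137 -0.46  -0.081] [0.5592 0.0559 0.1603] q6 -0.861
t 12.68 yaw 2.2321 [ 1.  -0.5  5.2] M [-0.182 -0.572 -0.042] [0.5592 0.0559 0.1603] q6 -0.761
```

```bash
python3 -m handwheel '[[0,0,0,0.016],[0,0,0,0.016],[0,0,0,0.016],[0,0,0,0.016]]' >/dev/null; python3 s.py
python3 -m handwheel '[[0,0,0,0.016],[0,0,0,0.016],[0,0,0,0.016],[0,0,0,0.016]]' >/dev/null; python3 s.py
```

```text
t 13.02 yaw 2.1316 [ 2.1 -0.3  4.8] M [-0.139 -0.526 -0.01 ] [0.5592 0.0559 0.1603] q6 -0.660
t 13.35 yaw 2.0319 [ 1.4 -0.9  5.3] M [-0.057 -0.485 -0.028] [0.5592 0.0559 0.1603] q6 -0.561
```

```bash
python3 -m handwheel '[[0,0,0,0.016],[0,0,0,0.016],[0,0,0,0.016],[0,0,0,0.016]]' >/dev/null; python3 s.py
python3 -m handwheel '[[0,0,0,0.016],[0,0,0,0.016],[0,0,0,0.016],[0,0,0,0.016]]' >/dev/null; python3 s.py
```

```text
t 13.68 yaw 1.9314 [ 1.7 -1.   4.9] M [-0.115 -0.548 -0.033] [0.5592 0.0559 0.1603] q6 -0.460
t 14.02 yaw 1.8318 [1.6 0.4 5.2] M [-0.138 -0.572  0.006] [0.5593 0.0559 0.1603] q6 -0.360
```

```bash
python3 -m handwheel '[[0,0,0,0.012],[0,0,0,0.012],[0,0,0,0.012],[0,0,0,0.012]]' >/dev/null; python3 s.py
python3 -m handwheel '[[0,0,0,0.012],[0,0,0,0.012],[0,0,0,0.012],[0,0,0,0.012]]' >/dev/null; python3 s.py
```

```text
t 14.35 yaw 1.7574 [ 1.3 -1.1  4.8] M [-0.079 -0.523  0.252] [0.5592 0.0559 0.1603] q6 -0.286
t 14.68 yaw 1.6823 [ 2.1 -0.8  4.9] M [-0.084 -0.546  0.274] [0.5593 0.0559 0.1603] q6 -0.211
```

The clamp bit during the second-to-last step. I'll average several readings before the last bit.

```bash
cat > av.py <<'E'
from h import *
z=[]
for i in range(6):
    vision.camera("top");z.append(robot.get_obs()["moment"][2])
print("Mz %.3f sd %.3f"%(np.mean(z),np.std(z)))
E
python3 av.py
python3 -m handwheel '[[0,0,0,0.008],[0,0,0,0.008],[0,0,0,0.008],[0,0,0,0.008]]' >/dev/null; python3 s.py; python3 av.py
```

```text
Mz 0.276 sd 0.025
t 15.32 yaw 1.6322 [ 1.6 -0.5  6.2] M [-0.105 -0.554  0.36 ] [0.5593 0.0559 0.1603] q6 -0.160
Mz 0.298 sd 0.027
```

```bash
python3 -m handwheel '[[0,0,0,0.011],[0,0,0,0.011],[0,0,0,0.011],[0,0,0,0.011]]' >/dev/null; python3 s.py; python3 av.py
python3 -m handwheel '[[0,0,0,-0.003],[0,0,0,-0.003],[0,0,0,-0.003],[0,0,0,-0.003]]' >/dev/null; python3 s.py; python3 av.py
python3 -m handwheel '[[0,0,0,-0.005],[0,0,0,-0.005],[0,0,0,-0.005],[0,0,0,-0.005]]' >/dev/null; python3 s.py; python3 av.py
```

```text
t 15.95 yaw 1.5632 [ 2.4 -0.   5.7] M [-0.199 -0.539  0.389] [0.5593 0.0559 0.1603] q6 -0.091
Mz 0.350 sd 0.033
t 16.58 yaw 1.5813 [ 2.1 -1.5  5.5] M [-0.157 -0.588  0.198] [0.5593 0.0559 0.1603] q6 -0.110
Mz 0.183 sd 0.033
t 17.22 yaw 1.6121 [2.7 0.1 5.1] M [-0.098 -0.579  0.026] [0.5593 0.056  0.1603] q6 -0.141
Mz 0.067 sd 0.016
```

Torque and geometry both put the clamp at about 0.12–0.23 rad past the bite. I'll relax the remaining torque, release and lift off.

```bash
python3 -m handwheel '[[0,0,0,-0.007],[0,0,0,-0.007],[0,0,0,-0.007],[0,0,0,-0.007]]' >/dev/null; python3 s.py
python3 -m handwheel '[[0,0,0,0],[0,0,0,0],[0,0,0,0],[0,0,0,0],[0,0,0,0],[0,0,0,0]]' 50; python3 s.py
python3 -m handwheel '[[0,0,-0.02,0],[0,0,-0.05,0],[0,0,-0.1,0],[0,0,-0.2,0],[0,0,-0.3,0],[0,0,-0.4,0],[0,0,-0.5,0],[0,0,-0.5,0],[0,0,-0.5,0],[0,0,-0.5,0]]'
python3 - <<'E'
from h import *
to([.5,-.2,.31],1.6)
c=vision.camera("side")
print(proj(c,[.559,.0555,.181]),proj(c,[.559,.0555,.17]))
cv2.imwrite("pics/f.png",cv2.resize(c["frame"][100:260,180:340][:,:,::-1],None,fx=3.5,fy=3.5,interpolation=cv2.INTER_CUBIC))
E
```

```text
t 17.85 yaw 1.6559 [ 1.7 -0.3  4. ] M [-0.115 -0.524  0.043] [0.5593 0.0559 0.1603] q6 -0.185
time: 18.35
position: [0.5582, 0.0559, 0.1596]
tool_rot: [0.678, 0.735, -0.0, -0.001]
ft_force: [0.5, -0.3, 1.0]
grip_width: 0.0415
grip_force: 0.0
t 18.35 yaw 1.6504 [ 0.5 -0.3  1. ] M [ 0.002 -0.097 -0.04 ] [0.5582 0.0559 0.1596] q6 -0.179
time: 19.18
position: [0.5583, 0.0559, 0.3104]
tool_rot: [0.679, 0.734, 0.0, 0.0]
ft_force: [0.3, 0.1, -1.3]
grip_width: 0.0436
grip_force: 0.0
t 19.18 yaw 1.65 row [-0.835  -0.2612  0.0012] 0.0079 q6 -0.178
(np.float64(189.468883049658), np.float64(250.23624949173393)) (np.float64(193.00550049208894), np.float64(250.67237034160823))
```

View pics/f.png

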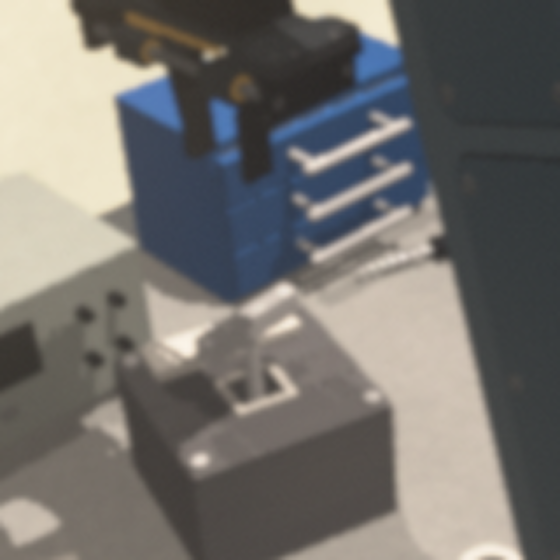

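The key stands upright in the port with its bar at about crop (250, 318). That is pixel (191, 251), matching the fully-down height, and the gripper is clear.

```bash
python3 -c "
from rig import job
print(job.hand_in())"
```

```text
the job is handed in; nothing more can be done
None
```

The job is handed in, with no verdict returned: the key stands upright and fully down on the stem, released, with the clamp an estimated 0.12–0.23 rad (7–13°) past its bite, and the arm never went near the objective or the micropositioner.

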